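Unlatch and hold open the spark-guard gate

TASK

The brazed hoop in the spark guard on the welding bench needs reaching. Squeeze the cross catch fully home first, then squeeze the bolt catch fully home, then swing the gate past its spring detent until it stands wide open, about square to the guard's front. It springs shut by itself, so finish while still holding the gate still and wide open with the gripper; leave the loose things lying around the guard where they are.

Things in the scene. Friction and masses are not known exactly. Their poses are not given: they have to be found in the camera images.
- guard: Spark guard, grey steel frame with wire walls, 220 deep x 400 wide x 125 mm high, fixed. Origin on the bench in the gate's plane. x points into the guard, square to its front (away from the robot), y along the front to the left. The gate fills the front from y -163 to +20 mm; left of it (y 30 to 215) the latch deck, top 125 mm up, carries both catches. Inside stands a copper hoop on a block.
- cross_squeeze (a point): Squeeze point of the cross catch (left end of the deck), 162 mm up, fixed, axes as the guard. Two upright tabs 6 mm thick, 24 wide, tops 182 mm up, face each other along x. Outer faces: the fixed tab's 13 mm from this point at +x; the sliding tab's, at -x, 29 mm off when locked, 13 mm when home. So the point is the middle once squeezed (26 mm over both). Slides below reach 140 mm up.
- cross_catch (a joint): Travel of the cross catch: 0 locked, 0.016 m squeezed fully home; starts within 0.003 of locked. A stiff slide (3 N) that stays where it is left. Its bar runs along the guard's x and, while locked, blocks the tail of the bolt catch.
- bolt_squeeze (a point): Squeeze point of the bolt catch (between cross catch and gate), 162 mm up, fixed, axes as the guard. Two tabs of the same size, facing each other along the guard's y. Outer faces: the fixed tab's 13 mm from this point at +y; the sliding tab's, at -y (gate side), 29 mm off when locked, 13 mm when home. So the point is the middle once squeezed (26 mm over both).
- bolt_catch (a joint): Travel of the bolt catch: 0 locked, 0.016 m squeezed fully home. A stiff slide (3 N) that stays where it is left. It can move only once the cross catch is home; while locked its bar lies across the front of the gate's free end and blocks the gate.
- gate_grip (a point): The gate's pull: an upright round steel post, 18 mm in diameter, standing on the gate from 125 to 195 mm above the bench. The point is on its axis, 172 mm up, 143 mm from the hinge axis, and moves with the gate. The gate's end stile, 25 to 40 mm farther from the hinge, is 145 mm high; the rest of the gate 125 mm; its lower edge 35 mm up.
- gate_hinge (a point): A point on the gate's upright hinge axis, 172 mm above the bench, fixed to the guard.
- gate (a joint): Gate angle: 0 shut; grows as the free end swings out of the guard towards the robot (counter-clockwise from above); stop at 1.6 rad. A spring roller at the free end is the detent, overcome between 0 and 0.15 rad (about 12 N at the post). A closing spring pulls at all angles: 2 N at the post when shut, 4 N wide open.
- grinder_mid (a point): Bystander: a loose blue air grinder, 38 mm thick, 170 mm long, lying right of the guard's front; point at its middle. Leave alone.
- scrap_mid (a point): Bystander: a loose plywood offcut 60 x 45 x 12 mm before the latch deck; point at its centre. Leave alone.
- wrench_mid (a point): Bystander: a loose wrench 150 mm long lying flat before the latch deck; point near its middle. Leave alone.
- rod_can_mid (a point): Bystander: a loose aluminium can 60 mm in diameter, 110 mm high, right of the guard; point at its centre. Leave alone.

How it is judged:
On the way, in this order (a step that is already met when the one before it is completed fails the run):
1. the cross catch is squeezed home while the bolt catch and the gate are still shut (value of joint cross_catch above 0.013 m and value of joint bolt_catch below 0.005 m and value of joint gate below 0.05 rad), for 0.2 s.
2. then the bolt catch is squeezed home (value of joint bolt_catch above 0.013 m and value of joint gate below 0.05 rad), for 0.2 s.
3. the gate is swung past its detent (value of joint gate above 0.25 rad), for 0.1 s.
At the end, for the whole second after the job is handed in: The gripper is holding the gate (fingers press on it with over 1 N) more than 1.2 rad open (its stop is at 1.6) and still (under 0.1 rad/s), and both catches remain squeezed home (over 13 of 16 mm) (value of joint gate above 1.2 rad and velocity of joint gate between -0.1 and 0.1 rad/s and value of joint each of cross_catch, bolt_catch above 0.013 m and contact force between the fingers and gate above 1 N); the arm keeps its last pose, push and grip.
It fails at once if the air grinder is pushed more than 20 mm from its place (distance of grinder_mid from where it was at the start of the episode above 0.02 m).
It fails at once if the plywood offcut is pushed more than 20 mm from its place (distance of scrap_mid from where it was at the start of the episode above 0.02 m).
It fails at once if the wrench is pushed more than 20 mm from its place (distance of wrench_mid from where it was at the start of the episode above 0.02 m).
It fails at once if the rod can is pushed more than 20 mm from its place (distance of rod_can_mid from where it was at the start of the episode above 0.02 m).
It also fails if it takes over 48 s, if anything falls off the work surface, if the arm or the gripper's body presses on something with over 40 N, if the wrist force passes 120 N, or if a joint passes its speed limit or range.

ROBOT

A 6-joint arm with a two-finger parallel gripper is mounted at the origin on the work surface. World frame = base frame: x ahead of the robot, y to its left, z up, the work surface at z = 0. Lengths are in m, angles in rad, forces in N, time in s.
With the tool pointing down it reaches from about 0.375 to 0.825 m from the base axis. Payload 5.5 kg.
Tool frame: the origin (TCP) lies midway between the tips of the shut fingers; the grasp point (between the pads) lies 19 mm behind it; y points along the fingers, z is the direction in which the jaws open and shut, and the axes are right-handed (so a half turn about y gives the same grasp; the last joint's range is limited). The gripper opens to 85 mm and grips with 20 to 120 N. Pads are 22 mm wide; open, the fingers measure 114 mm over their backs; the gripper's body (76 mm by 85 mm) begins 54 mm behind the grasp point. The pads swing forward as they close: fully open they stand 13 mm farther back than shut.
Start: joints at [1.103, 0.314, -0.047, 1.21, 0, 1.571], TCP at [0.271, 0.536, 0.231] pointing down, gripper open.
Joint ranges: [-2.67, 2.67], [-0.69, 1.73], [-1.03, 1.25], [-2.08, 2.16], [-1.42, 1.45], [-3.14, 3.14]. Speed limits (rad/s): [2.39, 2.39, 3.01, 3.14, 3.14, 3.14].

INTERFACE

Orientations are given as [roll, pitch, yaw] about the fixed x, y, z axes, in that order (R = Rz(yaw) Ry(pitch) Rx(roll)).
In Python, from rig import r, claw, ik, optics, workorder, finder, status gives the robot as it stands. The module is installed in compiled form; this text tells all that it offers. Calls block until the motion is done:
- r.goto(position, orientation): joint-space move of the TCP to a pose.
- r.line_to(position, rotation=None, feed=0.15): straight line of the TCP; rotation=None keeps the orientation; feed is the mean speed in m/s.
- r.movej(angles): joint-space move.
- claw.gripper_to(opening, newtons=None): finger opening in m; newtons is the grip in N (None keeps the last); returns when the fingers have stopped.
- r.dwell(seconds).
- ik(position, orientation): joint angles nearest the present ones, or None.
- optics.get_image(name): name is "side" or "top" or "wrist"; returns the picture (384x512x3 uint8, red, green, blue); there is no depth.
- optics.calibration(name): a dict with "fovy" (degrees; the focal length in pixels is half the picture's height over the tangent of half this angle, whatever the lens; pixels are square), "cx", "cy" (the principal point, pixels), "world_from_camera" (4x4, takes a point from camera to world coordinates). Camera axes: x right, y down, z forward; pixel columns grow to the right and rows downward; lengths in m; the calibration is good to about 2 mm. The wrist camera is an equidistant fisheye: a pixel r from the principal point sees the ray r / f radians off the axis. A picture is of the moment at which its call begins: read the wrist's pose just before it. calibration takes no time and is no camera call; for the wrist camera it gives the pose at the moment of the call.
A pose or a line that the arm cannot do raises r.Unreachable and nothing moves.
- workorder.sign_off(): hands the job in, once; it reports no verdict.
Trained networks look in the newest picture that a camera, given by its name, has taken for a name from the list of things; names that differ only in an ending like _2 or _b are one class to them, and where a whole thing is asked for, a point or a joint stands for the part that bears it (a point fixed in the world has none). Each returns a list of dicts, best first, with "p" (0 to 1); they miss things now and then, are a little off and sometimes report something else, mostly with a low value. They report only what shows in the picture. A call takes as long as a camera call.
- finder.find_in(thing, camera): "rect" ([left, top, right, bottom] in pixels, round what is visible of it).
Readings, each from a call of its own:
- status.get_time_s(): time.
- status.get_joint_pos(): joint angles.
- status.get_joint_velocities(): joint speeds.
- status.get_effort(): joint torques, N m.
- status.get_position(): TCP position.
- status.get_orientation(): TCP orientation.
- status.get_contact_force(): force on the tool from outside, world axes, zero at the start.
- status.get_wrist_torque(): the same for the moment, N m.
- status.get_grip_width(): finger opening in m.
Only numpy, scipy, OpenCV 4.12 (cv2) and the standard library are available. Lean on these libraries where they do the work, as an engineer would, in place of code of your own. Each camera call takes 0.05 s, during which the arm holds its last target.

## Working session

There is one attempt and no reset: what is moved stays moved. The work goes in short steps, each a Python script; the robot and the scene stay as the last script left them, time stands still between calls to the robot, and variables do not carry over. Pictures are saved under pics/ and viewed, and the job is handed in when it is done.

```bash
mkdir -p pics; python3 - <<'E'
from rig import r, claw, ik, optics, workorder, finder, status
import cv2
for n in ["side","top","wrist"]:
    im=optics.get_image(n); cv2.imwrite(f"pics/{n}0.png",im[:,:,::-1])
    c=optics.calibration(n); print(n,c["fovy"],c["cx"],c["cy"],c["world_from_camera"].tolist() if hasattr(c["world_from_camera"],'tolist') else c["world_from_camera"])
    for t in ["guard","cross_catch","bolt_catch","gate","gate_grip","cross_squeeze","bolt_squeeze","grinder_mid","scrap_mid","wrench_mid","rod_can_mid"]:
        try: print(t,[(d["p"],[round(float(x)) for x in d["rect"]]) for d in finder.find_in(t,n)[:2]])
        except Exception as e: print(t,repr(e)[:80])
print(status.get_time_s(),status.get_position(),status.get_orientation(),status.get_grip_width())
E
```

```text
side 42.58966125665105 244.01391989728296 199.41744825464548 [[0.9966230280853896, -0.030557502769200016, 0.07621534566226869, 0.4694927864381129], [-0.07950837695770367, -0.5910388108912112, 0.8027151063819934, -0.9934593882076047], [0.020517258185743476, -0.8060641184451851, -0.5914724668754465, 0.7907970267239802], [0.0, 0.0, 0.0, 1.0]]
guard [(0.72, [255, 120, 373, 266])]
cross_catch [(0.46, [268, 122, 290, 135])]
bolt_catch [(0.57, [265, 139, 272, 169])]
gate [(0.28, [257, 119, 375, 265])]
gate_grip [(0.66, [259, 246, 291, 302]), (0.61, [270, 150, 281, 213])]
cross_squeeze [(0.62, [256, 116, 372, 264]), (0.21, [263, 138, 273, 167])]
bolt_squeeze [(0.65, [256, 124, 373, 265])]
grinder_mid [(0.95, [156, 282, 235, 300])]
scrap_mid [(0.47, [228, 170, 255, 186]), (0.17, [257, 124, 372, 267])]
wrench_mid []
rod_can_mid [(0.86, [259, 247, 290, 301])]
top 45.17405405289649 246.23671883457695 191.62937186557176 [[-0.019692122654919104, -0.9828103573063044, 0.18356476207812333, 0.39055739618396035], [-0.9997444143080041, 0.0213955031550632, 0.007303321483247407, -0.08376896627645615], [-0
[... 592 characters left out ...]
 281])]
rod_can_mid [(0.64, [309, 159, 345, 193]), (0.62, [92, 54, 299, 185])]
wrist 65.70646984690485 252.20635662648476 193.185991202693 [[0.4509288116244411, 0.86171326378372, 0.2326229951362915, 0.21153048756918308], [0.8925598862192714, -0.43541412628502857, -0.11726631291077298, 0.5649629653638754], [0.00023740095084963714, 0.2605087131952691, -0.9654714672066361, 0.37453244330790664], [0.0, 0.0, 0.0, 1.0]]
guard []
cross_catch []
bolt_catch []
gate []
gate_grip []
cross_squeeze []
bolt_squeeze []
grinder_mid []
scrap_mid []
wrench_mid [(0.67, [96, 327, 126, 360])]
rod_can_mid []
1.8 [0.27055346 0.53553578 0.23129378] [-1.57079965e+00 -1.73165328e-05 -4.67812457e-01] 0.0854186353461997
```

```bash
python3 - <<'E'
import cv2
a=cv2.imread("pics/top0.png")[40:310,80:360]; cv2.imwrite("pics/topc.png",cv2.resize(a[:190],None,fx=2.85,fy=2.85,interpolation=cv2.INTER_CUBIC))
a=cv2.imread("pics/side0.png")[100:310,150:390]; cv2.imwrite("pics/sidec.png",cv2.resize(a,None,fx=2.8,fy=2.8,interpolation=cv2.INTER_CUBIC))
E
```

```text
(no output)
```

View pics/topc.png

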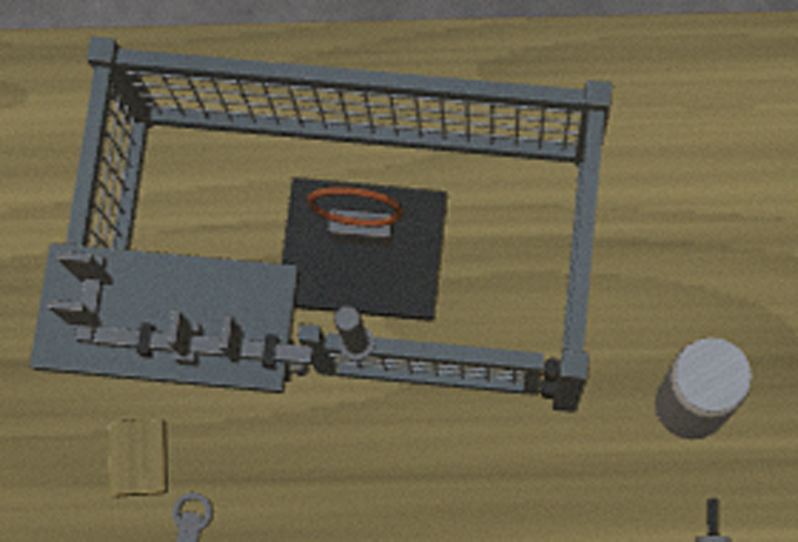

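View pics/sidec.png

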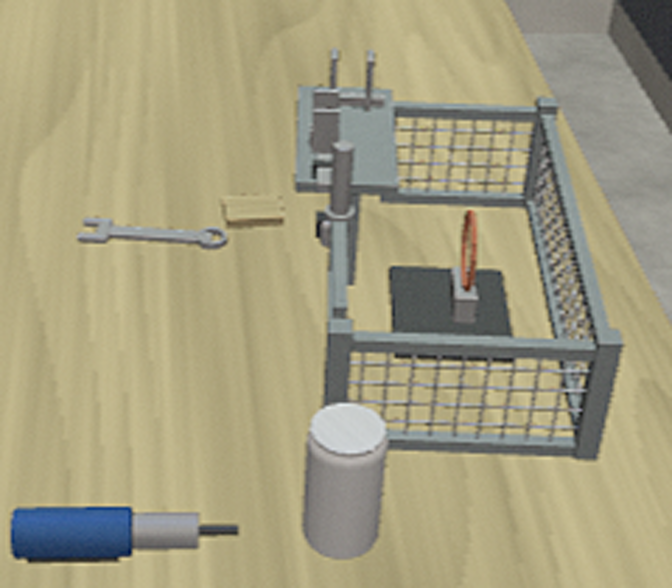

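View pics/wrist0.png

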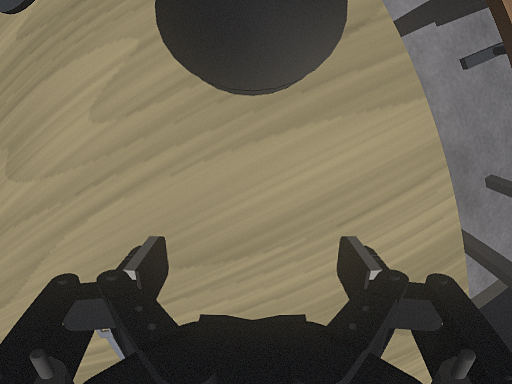

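```bash
cat > h.py <<'E'
import numpy as np, cv2
from rig import r, claw, ik, optics, workorder, finder, status
def proj(c,P):
    T=np.linalg.inv(np.array(c["world_from_camera"])); p=T[:3,:3]@np.asarray(P).T+T[:3,3:4]
    f=c.get("h",384)/2/np.tan(np.radians(c["fovy"])/2)
    if c.get("fish"):
        rr=np.hypot(p[0],p[1]); th=np.arctan2(rr,p[2]); k=f*th/np.maximum(rr,1e-9)
        return np.stack([c["cx"]+k*p[0],c["cy"]+k*p[1]],1)
    return np.stack([c["cx"]+f*p[0]/p[2],c["cy"]+f*p[1]/p[2]],1)
def world(g,P):
    P=np.asarray(P,float); c,s=np.cos(g[2]),np.sin(g[2])
    return np.stack([g[0]+c*P[:,0]-s*P[:,1], g[1]+s*P[:,0]+c*P[:,1], P[:,2]],1)
E
python3 - <<'E'
from h import *
from scipy.optimize import least_squares
ct=optics.calibration("top"); cs=optics.calibration("side")
tp=lambda u,v:(80+u/2.85,40+v/2.85)
sp=lambda u,v:(150+u/2.8,100+v/2.8)
# params gx,gy,yaw, deck front x, deck back x, right y
def pts(q):
    df,db=q[3],q[4]
    T=[(0,-.02,.195),(df,.215,.125),(df,.03,.125),(db,.215,.125),(db,.03,.125)]
    S=[(0,-.02,.195),(df,.03,.125),(db,.03,.125)]
    return T,S
To=np.array([tp(348,318),tp(32,367),tp(283,390),tp(53,245),tp(297,266)])
So=np.array([sp(342,147),sp(297,187),sp(395,190)])
def res(q):
    T,S=pts(q)
    return np.r_[(proj(ct,world(q,T))-To).ravel(),(proj(cs,world(q,S))-So).ravel()]
s=least_squares(res,[.6,0,0,-.03,.06],loss="soft_l1"); print(s.x, res(s.x).round(1))
g=s.x
c,d=np.cos(g[2]),np.sin(g[2])
# tabs: back-project tops in top picture at z=.182
def bp(c,uv,z):
    f=192/np.tan(np.radians(c["fovy"])/2); W=np.array(c["world_from_camera"])
    dd=W[:3,:3]@np.array([(uv[0]-c["cx"])/f,(uv[1]-c["cy"])/f,1]); o=W[:3,3]; return o+dd*(z-o[2])/dd[2]
def tog(P): x,y=P[0]-g[0],P[1]-g[1]; return (c*x+d*y,-d*x+c*y)
for n,u in dict(crossfix=(76,262),crossslide=(66,308),boltL=(178,320),boltR=(230,325)).items():
    P=bp(ct,tp(*u),.182); print(n,P.round(4),np.round(tog(P),4))
for n,u,z in [("scrap",(136,457),.012),("wrenchhead",(193,512),.008),("can",(711,377),.11)]:
    P=bp(ct,tp(*u),z); print(n,P.round(4),np.round(tog(P),4))
E
```

```text
[ 0.6312893   0.024153   -0.11627192 -0.0381726   0.05379072] [ 0.6  0.3 -0.2 -0.2  0.6 -0.1 -0.7  0.1  1.1  0.6  0.4 -1.4 -0.4 -2.5
  1.  -2.2]
crossfix [0.6775 0.1943 0.182 ] [0.0261 0.1743]
crossslide [0.6448 0.2    0.182 ] [-0.007   0.1762]
boltL [0.6345 0.1229 0.182 ] [-0.0082  0.0985]
boltR [0.6302 0.0873 0.182 ] [-0.0084  0.0626]
scrap [0.5697 0.1948 0.012 ] [-0.081   0.1623]
wrenchhead [0.5249 0.1491 0.008 ] [-0.1202  0.1117]
can [ 0.6029 -0.2507  0.11  ] [ 0.0037 -0.2763]
```

```bash
cat >> h.py <<'E'
G=np.array([.6313,.0242,-.1163])
H=-np.pi/2
def snap(n,name):
    c=dict(optics.calibration(n)); c["fish"]=(n=="wrist"); c["cx"],c["cy"]=c["cx"],c["cy"]
    im=optics.get_image(n)[:,:,::-1].copy(); cv2.imwrite(f"pics/{name}.png",im)
    import pickle; pickle.dump(c,open(f"pics/{name}.pkl","wb")); return im,c
E
python3 - <<'E'
from h import *
W=world(G,[(.016,.175,.27),(-.0085,.0885,.27),(0,-.02,.25)])
print(W.round(4))
print(ik(W[0],[H,0,G[2]+H]),ik(W[1],[H,0,G[2]]),ik(W[2],[H,0,G[2]+H]))
print(status.get_joint_pos())
r.goto(W[0],[H,0,G[2]+H])
im,c=snap("wrist","w1"); print(status.get_time_s(),status.get_position(), status.get_joint_pos())
tabs=lambda cx,cy:[(cx,cy,.182)]
# predicted overlay: tab top outer edges for the cross and bolt (locked)
X,Y=.016,.175
P=[(X+.013,Y-.012,.182),(X+.013,Y+.012,.182),(X-.029,Y-.012,.182),(X-.029,Y+.012,.182)]
X,Y=-.0085,.0885
P+=[(X-.012,Y+.013,.182),(X+.012,Y+.013,.182),(X-.012,Y-.029,.182),(X+.012,Y-.029,.182)]
P+=[(0,-.02,.195),(-.0382,.215,.125),(-.0382,.03,.125),(.0538,.03,.125),(.0538,.215,.125)]
uv=proj(c,world(G,P)); print(uv.round())
big=cv2.resize(im,(768,576),interpolation=cv2.INTER_CUBIC)
cv2.imwrite("pics/w1b.png",big)
for u in uv: cv2.circle(big,tuple(int(round(a*1.5)) for a in u),3,(0,0,255),1)
cv2.imwrite("pics/w1o.png",big)
E
```

```text
[[0.6675 0.1962 0.27  ]
 [0.6331 0.1131 0.27  ]
 [0.629  0.0043 0.25  ]]
[0.28582822 0.49688201 0.30813702 1.38205134 0.         1.97292454] [0.17675498 0.38761686 0.14430503 1.3274845  0.         0.29305498] [0.00689218 0.36354185 0.06492563 1.2721801  0.         1.6939885 ]
[ 1.10300576e+00  3.13506446e-01 -4.71042048e-02  1.21018900e+00
 -1.73164601e-05  1.57081822e+00]
3.7417 [0.66690182 0.1974855  0.2700221 ] [2.87743189e-01 4.96571139e-01 3.07702745e-01 1.38204469e+00
 3.23020701e-04 1.97284933e+00]
[[269. 212.]
 [270. 184.]
 [218. 212.]
 [217. 184.]
 [213. 276.]
 [239. 277.]
 [215. 313.]
 [240. 313.]
 [238. 375.]
 [198. 143.]
 [207. 302.]
 [285. 303.]
 [292. 143.]]
```

View pics/w1o.png

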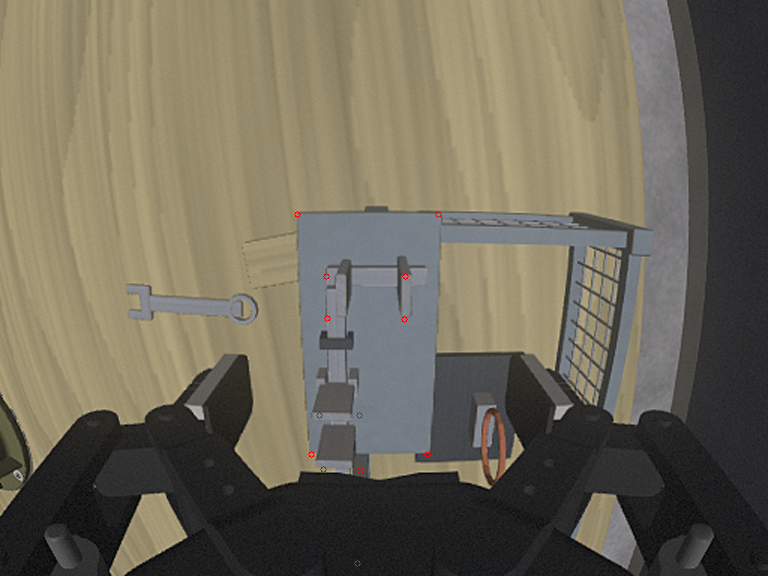

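```bash
python3 - <<'E'
import cv2
a=cv2.imread("pics/w1.png")[160:330,180:320]; cv2.imwrite("pics/w1z.png",cv2.resize(a,None,fx=3.5,fy=3.5,interpolation=cv2.INTER_CUBIC))
E
```

```text
(no output)
```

View pics/w1z.png

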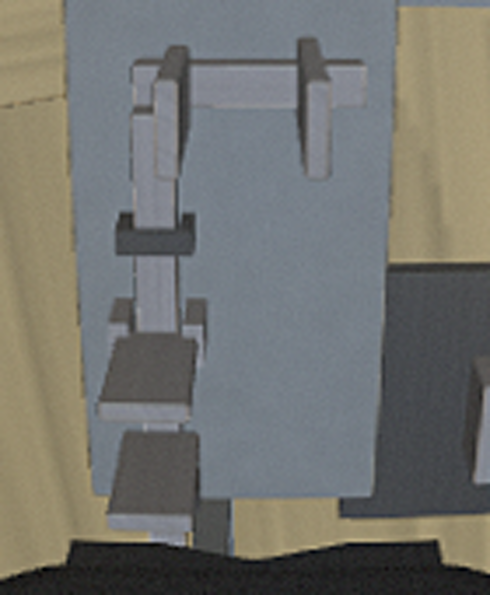

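```bash
cat >> h.py <<'E'
def bpz(c,uv,z):
    f=192/np.tan(np.radians(c["fovy"])/2); W=np.array(c["world_from_camera"])
    a=np.array([uv[0]-c["cx"],uv[1]-c["cy"]]); rr=np.hypot(*a)
    if c.get("fish"):
        th=rr/f; d=np.array([a[0]/rr*np.sin(th),a[1]/rr*np.sin(th),np.cos(th)])
    else: d=np.array([a[0]/f,a[1]/f,1])
    d=W[:3,:3]@d; o=W[:3,3]; return o+d*(z-o[2])/d[2]
def tog(P,g=None):
    g=G if g is None else g
    c,s=np.cos(g[2]),np.sin(g[2]); x,y=P[0]-g[0],P[1]-g[1]; return np.array([c*x+s*y,-s*x+c*y])
E
python3 - <<'E'
from h import *
import pickle
c=pickle.load(open("pics/w1.pkl","rb"))
k=lambda u,v:(180+u/3.5,160+v/3.5)
for n,u,v,z in [("cf out L",325,82,.182),("cf out R",332,178,.182),("cf in L",304,82,.182),("cf in R",308,178,.182),
 ("cs out L",156,80,.182),("cs out R",154,178,.182),("cs in L",178,80,.182),("cs in R",180,178,.182),
 ("bf a",98,402,.182),("bf b",191,402,.182),("bf c",98,418,.182),("bf d",190,418,.182),
 ("bs a",107,514,.182),("bs b",198,514,.182),("bs c",106,530,.182),("bs d",196,530,.182),
 ("deck",66,1,.125),("deck",398,2,.125),("deck",93,496,.125),("deck",373,495,.125)]:
    P=bpz(c,k(u,v),z); print(n,P.round(4),tog(P).round(4))
E
```

```text
cf out L [0.6844 0.2068 0.182 ] [0.0315 0.1875]
cf out R [0.6838 0.1836 0.182 ] [0.0337 0.1644]
cf in L [0.6796 0.2073 0.182 ] [0.0267 0.1875]
cf in R [0.6782 0.1842 0.182 ] [0.028  0.1644]
cs out L [0.646  0.2117 0.182 ] [-0.0071  0.1879]
cs out R [0.6423 0.1883 0.182 ] [-0.0081  0.1643]
cs in L [0.6511 0.2111 0.182 ] [-0.0021  0.1879]
cs in R [0.6484 0.1876 0.182 ] [-0.002   0.1643]
bf a [0.6187 0.1294 0.182 ] [-0.0247  0.103 ]
bf b [0.6427 0.1272 0.182 ] [-0.0006  0.1036]
bf c [0.6179 0.1246 0.182 ] [-0.025   0.0981]
bf d [0.6418 0.1224 0.182 ] [-0.001   0.0987]
bs a [0.6146 0.0932 0.182 ] [-0.0246  0.0666]
bs b [0.6395 0.0911 0.182 ] [0.0004 0.0674]
bs c [0.6132 0.0876 0.182 ] [-0.0253  0.0609]
bs d [0.6381 0.0856 0.182 ] [-0.0003  0.0617]
deck [0.6167 0.2249 0.125 ] [-0.0378  0.1976]
deck [0.7097 0.2138 0.125 ] [0.0559 0.1974]
deck [0.5965 0.0595 0.125 ] [-0.0387  0.031 ]
deck [0.6904 0.0497 0.125 ] [0.0557 0.0321]
```

```bash
cat >> h.py <<'E'
CS=(.0196,.176); BS=(-.0127,.0903)
def gw(x,y,z): return world(G,[(x,y,z)])[0]
E
python3 - <<'E'
from h import *
o=[H,0,G[2]+H]
claw.gripper_to(.070,30)
r.line_to(gw(*CS,.20),o,feed=.1)
print(gw(*CS,.2),status.get_position(),status.get_grip_width())
r.line_to(gw(*CS,.146),o,feed=.08)
print(status.get_position(),status.get_contact_force())
claw.gripper_to(.022,30)
r.dwell(.2)
print(status.get_grip_width(),status.get_position(),status.get_contact_force(),status.get_time_s())
snap("wrist","w2");snap("top","t2")
E
python3 -c "
import cv2
a=cv2.imread('pics/w2.png')[150:380,130:390];b=cv2.imread('pics/t2.png')[80:220,80:300]
cv2.imwrite('pics/w2z.png',cv2.resize(a,None,fx=2.5,fy=2.5));cv2.imwrite('pics/t2z.png',cv2.resize(b,None,fx=3,fy=3))"
```

```text
[0.67119029 0.19673674 0.2       ] [0.67153411 0.19681261 0.20066343] 0.06965401863901276
[0.6714662  0.1968137  0.14637812] [ 0.58567579  0.26696818 -0.32138904]
0.024584539223986516 [0.67191376 0.19681944 0.14674408] [ 0.17425308 -0.79016805  5.67076936] 6.3917
```

View pics/w2z.png

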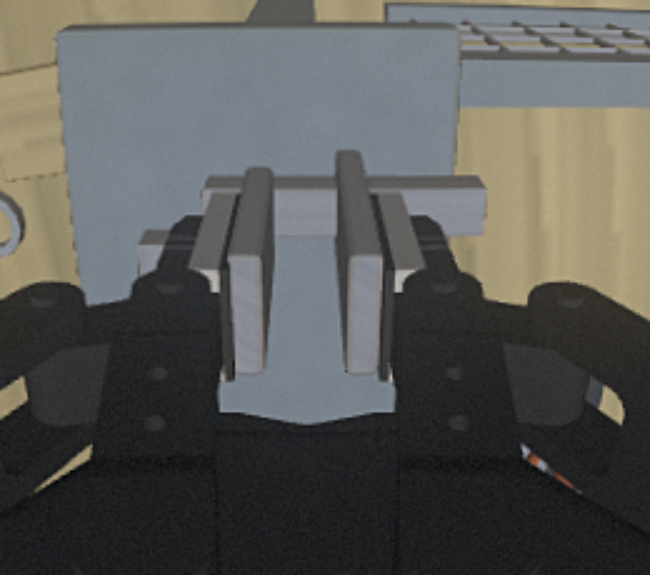

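```bash
python3 - <<'E'
from h import *
o=[H,0,G[2]+H]
claw.gripper_to(.070,30)
r.line_to(gw(*CS,.22),o,feed=.12)
r.goto(gw(*BS,.25),[H,0,G[2]])
r.dwell(.1)
im,c=snap("wrist","w3"); print(gw(*BS,.25),status.get_position(),status.get_time_s())
X,Y=BS
P=[(X-.012,Y+.013,.182),(X+.012,Y+.013,.182),(X-.012,Y-.029,.182),(X+.012,Y-.029,.182)]
X,Y=CS
P+=[(X+.013,Y-.012,.182),(X+.013,Y+.012,.182),(X-.013,Y-.012,.182),(X-.013,Y+.012,.182)]
P+=[(0,-.02,.195)]
big=cv2.resize(im,(768,576),interpolation=cv2.INTER_CUBIC)
for u in proj(c,world(G,P)): cv2.circle(big,tuple(int(round(a*1.5)) for a in u),2,(0,0,255),1)
cv2.imwrite("pics/w3o.png",big)
E
```

```text
[0.62916402 0.11536369 0.25      ] [0.62914421 0.11550835 0.24971418] 9.3917
```

View pics/w3o.png

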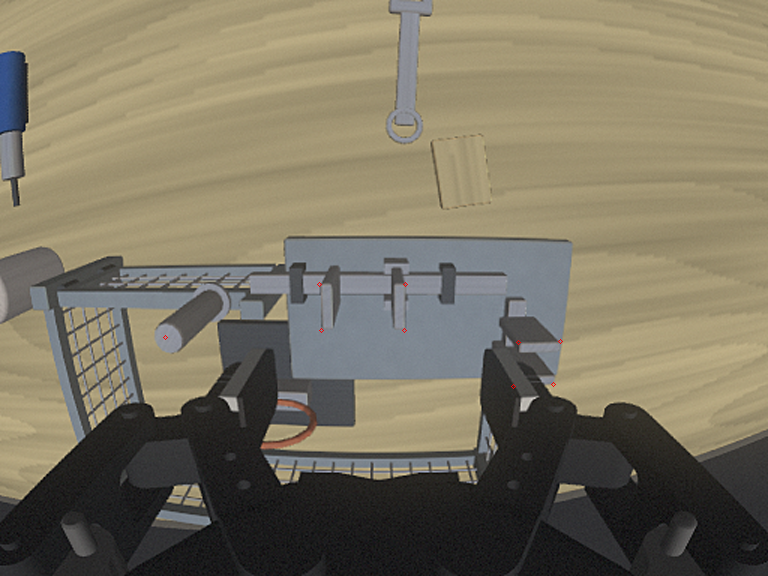

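```bash
python3 - <<'E'
from h import *
o=[H,0,G[2]]
r.line_to(gw(*BS,.146),o,feed=.1)
print(gw(*BS,.146),status.get_position(),status.get_contact_force())
claw.gripper_to(.022,30)
r.dwell(.25)
print(status.get_grip_width(),status.get_position(),status.get_contact_force(),status.get_time_s())
snap("wrist","w4")
if status.get_grip_width()<.027:
    claw.gripper_to(.070,30)
    r.line_to(gw(*BS,.25),o,feed=.12)
    r.goto(gw(0,-.02,.275),[H,0,G[2]+H])
    r.dwell(.1)
    im,c=snap("wrist","w5"); print(status.get_position(),status.get_time_s())
    big=cv2.resize(im,(768,576),interpolation=cv2.INTER_CUBIC)
    P=[(0,-.02,.195)]+[(.009*np.cos(a),-.02+.009*np.sin(a),.195) for a in np.arange(0,6.3,.8)]
    for u in proj(c,world(G,P)): cv2.circle(big,tuple(int(round(a*1.5)) for a in u),2,(0,0,255),1)
    cv2.imwrite("pics/w5o.png",big)
E
```

```text
[0.62916402 0.11536369 0.146     ] [0.62974058 0.11546549 0.14680432] [ 0.57902853 -0.44425181  0.34536278]
0.02507362401805455 [0.62977841 0.11577449 0.14692307] [-1.3330071   0.06225777  6.04144121] 11.3
[0.62889726 0.00470047 0.27475419] 14.275
```

View pics/w5o.png

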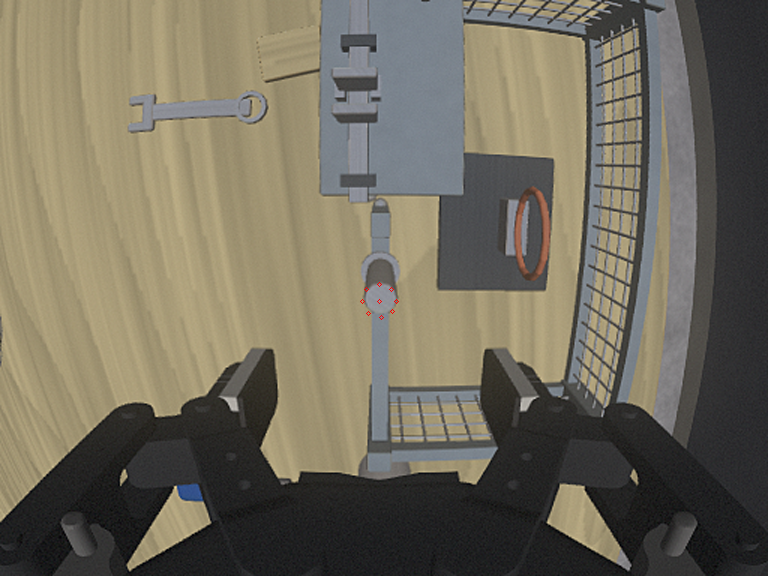

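View pics/w4.png

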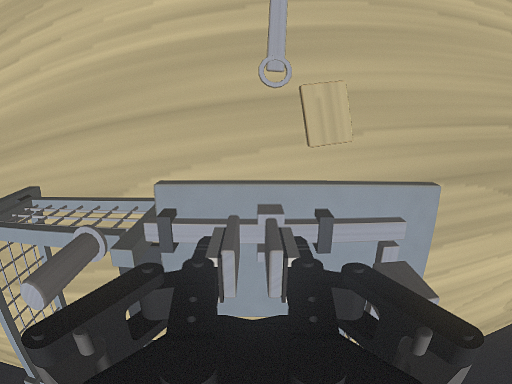

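```bash
python3 - <<'E'
from h import *
c=dict(optics.calibration("top"))
for p in [(321,216),(337,216),(321,294),(337,294)]: print(tog(bpz(c,p,.03)).round(3))
Hy=-.161;R=.143
for th in np.arange(0,1.46,.29):
    print(th, ik(gw(-R*np.sin(th),Hy+R*np.cos(th),.155),[H,0,G[2]+H+th]))
r.line_to(gw(0,-.018,.155),[H,0,G[2]+H],feed=.12)
r.dwell(.1)
print(gw(0,-.018,.155),status.get_position(),status.get_contact_force())
claw.gripper_to(.010,50)
r.dwell(.1)
print(status.get_grip_width(),status.get_position(),status.get_contact_force(),status.get_time_s())
snap("wrist","w6")
E
```

```text
[-0.078 -0.276]
[-0.074 -0.311]
[-0.246 -0.287]
[-0.243 -0.322]
0.0 [ 0.01004652  0.40562904 -0.09247168  1.07269561  0.          1.69714284]
0.29 [ 0.00873545  0.33100287 -0.20037367  1.03941978  0.          1.40583178]
0.58 [-0.0142386   0.26077094 -0.29624964  1.01377575  0.          1.09285773]
0.8699999999999999 [-0.06100597  0.20156266 -0.3725931   0.99664056  0.          0.75609036]
1.16 [-0.1296896   0.16082972 -0.42265086  0.98731575  0.          0.39740673]
1.45 [-0.21237433  0.14508495 -0.44145148  0.9842599   0.          0.024722  ]
[0.62921132 0.00632159 0.155     ] [0.62989629 0.00630829 0.15602951] [ 0.74911083  0.3676183  -0.5772585 ]
0.016885132820857872 [0.62966751 0.00628914 0.1552993 ] [1.68323384 0.01159954 1.69113171] 16.15
```

View pics/w6.png

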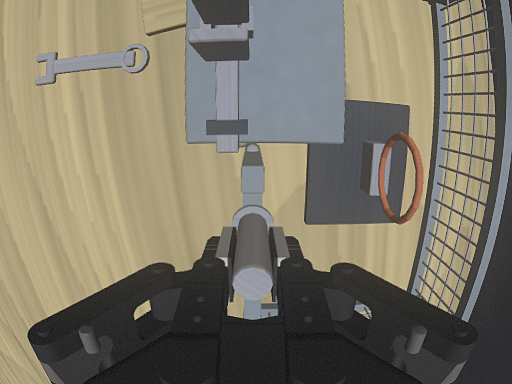

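```bash
python3 - <<'E'
from h import *
Hy=-.161;R=.143
for th in [.08,.16,.3]:
    r.line_to(gw(-R*np.sin(th),Hy+R*np.cos(th),.155),[H,0,G[2]+H+th],feed=.05)
    f=status.get_contact_force(); print(th,tog(status.get_position()).round(4),f.round(1),round(status.get_grip_width(),4),status.get_time_s())
    if np.linalg.norm(f)>60: break
snap("wrist","w7")
E
```

```text
0.08 [-0.0112 -0.0185] [1.3 0.  0.7] 0.0165 16.575
0.16 [-0.0223 -0.0198] [ 1.4 -0.4  3.1] 0.0164 16.95
0.3 [-0.0417 -0.0243] [1.5 1.  5. ] 0.0172 17.5
```

View pics/w7.png

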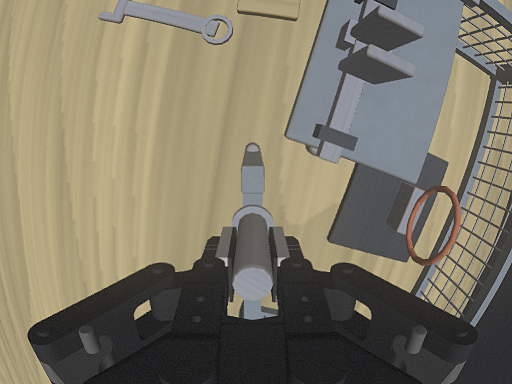

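```bash
python3 - <<'E'
from h import *
Hy=-.161;R=.143
for th in [.45,.6,.75,.9,1.05,1.2,1.33,1.45]:
    r.line_to(gw(-R*np.sin(th),Hy+R*np.cos(th),.155),[H,0,G[2]+H+th],feed=.06)
    f=status.get_contact_force(); print(th,tog(status.get_position()).round(4),f.round(1),round(status.get_grip_width(),4),round(status.get_time_s(),2))
    if np.linalg.norm(f)>60: break
r.dwell(.5)
print(status.get_contact_force(),status.get_joint_velocities().round(4))
for n in ["wrist","top","side"]: snap(n,n+"8")
cv2.imwrite("pics/top8z.png",cv2.resize(cv2.imread("pics/top8.png")[40:300,80:380],None,fx=2.3,fy=2.3))
cv2.imwrite("pics/side8z.png",cv2.resize(cv2.imread("pics/side8.png")[90:310,130:390],None,fx=2.5,fy=2.5))
E
```

```text
0.45 [-0.0617 -0.0321] [2.3 1.  5.6] 0.0167 18.06
0.6 [-0.0802 -0.0427] [1.7 1.2 5.6] 0.0166 18.57
0.75 [-0.097 -0.056] [2.  1.4 6.5] 0.0172 19.07
0.9 [-0.1115 -0.0716] [2.1 1.5 6.9] 0.0168 19.58
1.05 [-0.1237 -0.0893] [0.6 1.7 6. ] 0.0167 20.09
1.2 [-0.1331 -0.1085] [0.5 3.  7.6] 0.0166 20.6
1.33 [-0.1388 -0.1262] [-0.4  2.8  8. ] 0.0172 21.06
1.45 [-0.142  -0.1431] [-0.8  3.5  8.1] 0.0168 21.49
[-0.09927743  3.32784896  8.91591791] [-0.0002  0.0002 -0.0003  0.0014 -0.001   0.0004]
```

View pics/wrist8.png

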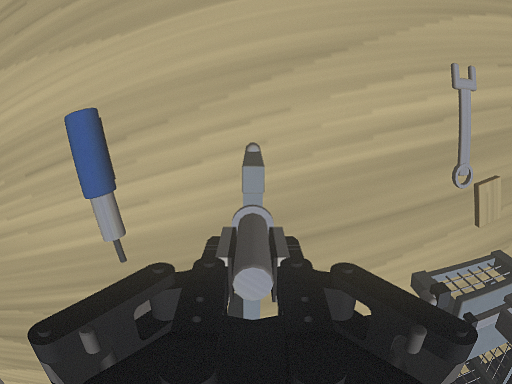

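View pics/top8z.png

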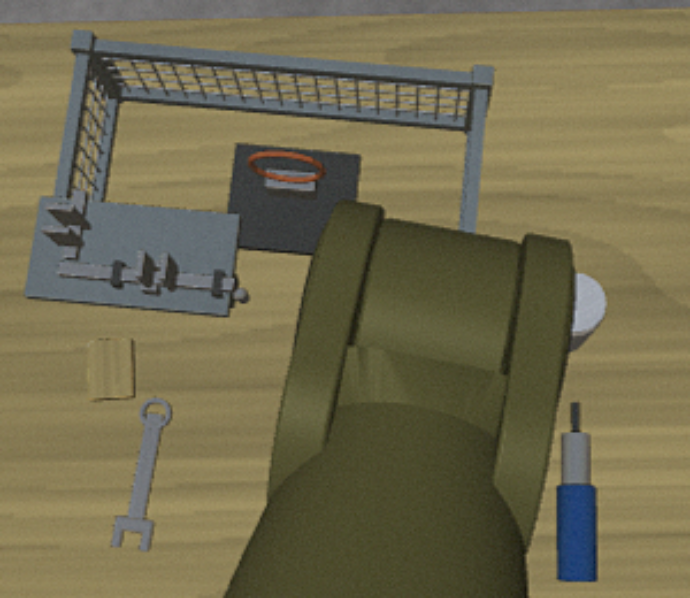

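View pics/side8z.png

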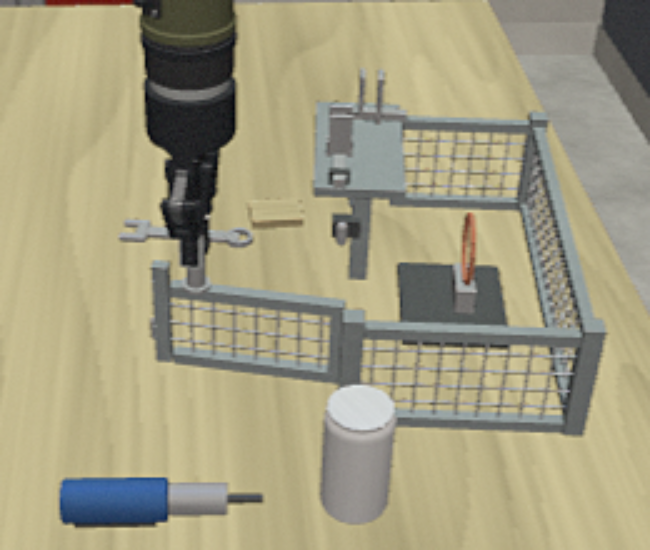

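The wrist picture shows the post between the pads at (253, 255). The side view shows the gate open square to the front, with the pull held at (195, 265). In both fixed views the catches are closed up and the bystanders haven't moved. I'm handing in.

```bash
python3 - <<'E'
from h import *
workorder.sign_off(); print(status.get_time_s(),status.get_grip_width())
E
```

```text
the job is handed in; nothing more can be done
the job is handed in; nothing more can be done
```

I squeezed the cross catch home, then the bolt catch. I then swung the gate past its detent to about 1.45 rad and handed the job in with the gripper still holding the pull. That was at about 22 s of the 48 s allowed. The sign-off gives no verdict, so what follows is from my own checks.

- **Catches:** The finger opening was 24.6 mm on the cross catch and 25.1 mm on the bolt catch. Fully home is 26 mm over both tabs, and I put the difference down to the pads giving slightly. In the last top view both pairs of tabs were still closed up.
- **Gate:** The pull was between the pads at a 16.8 mm opening, gripped at 50 N, and the arm was still. The angle comes from the gripper pose and the side picture, since there is no direct reading of it.
- **Forces:** The wrist force was under 10 N at every check.
- **Loose things:** The grinder, offcut, wrench and can looked undisturbed. I compared the pictures by eye, and the arm partly hid the can in the last top view.
- **Disagreement:** The first estimate from the top and side cameras put the squeeze points about 2–5 mm off. I used the wrist camera's closer measurements instead.

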